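Offer up the locating dowel over the empty clamp bushing

TASK

One of the two black pallet clamps already has a dowel in its bushing. Lift the loose steel dowel out of its stand, carry it over the guard rail (above the rail, not round its end) and hold it upright, centred and still, about 10 mm above the mouth of the bushing that is still empty, so the fit can be judged before pressing; finish while still gripping it there. Do not touch the rail, the clamps, the bushings or the fitted dowel, and leave the other things on the bench where they are.

Things in the scene. Friction and masses are not known exactly. Their poses are not given: they have to be found in the camera images.
- dowel_mid (a point): Centre (half-way up) of the loose stainless dowel to be carried: plain bright round pin, 20 mm diameter, 90 mm long, about 0.22 kg. It starts upright in the stand, the lowest 15 mm in the hole, so 75 mm stand clear. z axis along the dowel, up at the start.
- dowel_foot (a point): Centre of the lower end face of the loose dowel, 45 mm below its centre; the end is chamfered to 14 mm over the last 5 mm.
- dowel: The same loose dowel; origin at the centre of its lower end face, z axis along it.
- stand: Grey square plastic stand, 70 x 70 x 25 mm, fixed to the bench, with one 22 mm wide, 15 mm deep hole in its centre that holds the loose dowel. Origin at the centre of its underside.
- bushing_1: One of two identical hardened steel bushings, each on the top of a pallet clamp: ring 46 mm outside, 16 mm high, bore 24 mm, opened out to 34 mm in the top 6 mm. Origin on its axis at its underside; z axis up; its mouth (top face) is 16 mm above the origin. Fixed. Either this one or the other holds the fitted dowel.
- bushing_2: The other bushing, identical to bushing_1. Fixed. Either this one or the other holds the fitted dowel.
- fitted_top (a point): Centre of the top end of the fitted dowel: a dowel 20 mm thick, like the loose one, already fixed in one of the two bushings and standing 44 mm above that bushing's mouth on its axis.
- clamp_1: One of two identical matte black pallet clamps, fixed on the bench: block 100 x 70 x 45 mm (x, y, z) with a small raised jaw at its +x end, 77 mm high with its screw. Origin at the centre of its underside; its bushing stands on top, 10 mm to the -x side of the middle. Either bushing may be on this clamp.
- clamp_2: The other pallet clamp, identical to clamp_1.
- guard: Steel guard rail fixed across the bench between the stand and the clamps: round bars on three posts, 356 mm long along its x axis, 16 mm thick, top of the upper bar 100 mm above the bench, round feet 36 mm wide. Origin at its middle on the bench; its y axis points across, to the clamps' side.
- bush: Bystander: coppery bronze bush (plain ring) standing on end, 36 mm outside, 24 mm bore, 30 mm high, between the stand and the guard rail. Origin at the centre of its underside.
- oil: Bystander: closed white oil bottle, 52 mm diameter, 130 mm high. Origin at the centre of its underside.
- wrench: Bystander: open-ended steel wrench lying flat, long axis x.
- vblock: Bystander: dark steel channel-shaped rest block, 50 x 50 x 40 mm. Origin at the centre of its underside.
- screwdriver: Bystander: screwdriver lying flat, long axis x.
- hammer: Bystander: hammer lying flat, long axis x.
Not all that is in view belongs to the job. What is shaped like the dowel but brown or green is not meant.

How it is judged:
On the way, in this order (a step that is already met when the one before it is completed fails the run):
1. the dowel is lifted out of its stand (height (world z) of dowel_foot above 0.04 m), for 0.1 s.
2. the dowel has been brought across to the clamps' side of the guard rail (y of dowel_foot in the frame of guard above 0.025 m), for 0.1 s.
At the end, for the whole second after the job is handed in: The dowel is gripped by the fingers, at rest and upright within 0.10 rad, its lower end within 6 mm of the axis of the bushing without the fitted dowel and 3 to 20 mm above that bushing's mouth, so that nothing but the gripper carries it (((horizontal distance between fitted_top and bushing_1 above 0.05 m and horizontal distance between dowel_foot and bushing_1 below 0.006 m and z of dowel_foot in the frame of bushing_1 between 0.019 and 0.036 m) or (horizontal distance between fitted_top and bushing_2 above 0.05 m and horizontal distance between dowel_foot and bushing_2 below 0.006 m and z of dowel_foot in the frame of bushing_2 between 0.019 and 0.036 m)) and angle between dowel_mid's own z axis and vertical below 0.1 rad and contact force between the fingers and dowel above 1 N and linear speed of dowel below 0.02 m/s); the arm keeps its last pose, push and grip.
It fails at once if the guard rail is touched with more than 1 N (contact force between guard and anything else above 1 N).
It fails at once if the dowel crosses the line of the guard rail with its lower end below the rail's top (y of dowel_foot in the frame of guard between -0.018 and 0.018 m and height (world z) of dowel_foot below 0.1 m).
It fails at once if a clamp, a bushing or the fitted dowel is touched with more than 1 N (contact force between any of clamp_1, clamp_2, bushing_1, bushing_2, fitted and anything else above 1 N).
It fails at once if a bystander is moved more than 20 mm (distance of any of bush, oil, wrench, vblock, screwdriver, hammer from where it was at the start of the episode above 0.02 m).
It also fails if it takes over 42 s, if anything falls off the work surface, if the arm or the gripper's body presses on something with over 40 N, if the wrist force passes 120 N, or if a joint passes its speed limit or range.

ROBOT

A 7-joint arm with a two-finger parallel gripper is mounted at the origin on the work surface. World frame = base frame: x ahead of the robot, y to its left, z up, the work surface at z = 0. Lengths are in m, angles in rad, forces in N, time in s.
With the tool pointing down it reaches from about 0.35 to 0.9 m from the base axis. Payload 19.9 kg.
Tool frame: the origin (TCP) lies midway between the tips of the shut fingers; the grasp point (between the pads) lies 19 mm behind it; z points along the fingers, y is the line along which they close (so a half turn about z gives the same grasp; the last joint's range is limited). The gripper opens to 85 mm and grips with 20 to 120 N. Pads are 22 mm wide; open, the fingers measure 114 mm over their backs; the gripper's body (76 mm by 85 mm) begins 54 mm behind the grasp point. The pads swing forward as they close: fully open they stand 13 mm farther back than shut.
Start: joints at [-1.385, 0.417, -0.01, 1.614, 0.005, 1.111, -0.053], TCP at [0.141, 0.609, 0.231] pointing down, gripper open.
Joint ranges: [-2.81, 2.81], [-0.39, 2.02], [-1.27, 1.25], [0.06, 2.57], [-1.19, 4.33], [0.19, 2], [-2.82, 2.82]. Speed limits (rad/s): [1.89, 1.89, 2.39, 2.39, 3.01, 3.01, 3.01].

INTERFACE

Orientations are given as a unit quaternion [w, x, y, z].
In Python, from plant import monitor, cams, r gives the robot as it stands.
- The arm moves only by the shell command python3 -m creep 'ROWS' [OPENING] [FORCE]. ROWS is JSON, a list of rows, each a list of 2 entries, a list of its own where there are three numbers: the shift along the tool's x, y, z in m, then the turn, a rotation vector about the tool's x, y, z in degrees. A call has 1 to 20 rows; each row shifts and turns the commanded pose from where the row before left it, along the tool's axes as they then stand; what a row does not reach is not made up. A row lasts 1/10 s, in which the tool goes at most 50 mm and 8.59 degrees, less where a joint would pass 70% of its speed; a pose out of reach is approached as far as the arm can. A call is refused whole if a number of a shift passes 0.05 or a number of a turn 8.59, either way. A call with a gripper value outside its range is refused whole. OPENING is the opening, from 0 (shut) to 1 (fully open), set as the call begins (- or left out, the last holds). The fingers move at their own pace and stop on an object; FORCE is the grip in N (left out, the last holds). Time passes only in rows, so rows that do not move let the fingers close. It gives the time, the measured TCP pose, the force, the opening and the grip force at its end, in the units of the state.
- monitor.get_state(): the state, without advancing time (a new reading comes with each control period).
- cams.get_image(name): name is "scene" or "top" or "wrist"; returns the picture (480x640x3 uint8, red, green, blue); there is no depth.
- cams.calibration(name): a dict with "fx", "fy", "cx", "cy" (pixels), "rvec" (rotation vector, rad) and "tvec" (3), from world to camera coordinates, as OpenCV has them; the wrist camera has in their place "hand_eye" (4x4, takes a point from camera to tool coordinates, whose origin is the TCP and whose axes are the flange's). Camera axes: x right, y down, z forward; pixel columns grow to the right and rows downward; lengths in m; the calibration is good to about 2 mm. A picture is of the moment at which its call begins: read the wrist's pose just before it. calibration takes no time and is no camera call.
- r.close_job(): hands the job in; it is judged then, once.
The state is a dict: "time": time; "joint_positions": joint angles; "joint_velocities": joint speeds; "joint_torque": joint torques, N m; "position": TCP position; "tcp_rot": TCP orientation; "contact_force": force on the tool from outside, world axes, zero at the start; "ft_torque": the same for the moment, N m; "width": finger opening in m; "finger_force": force on a finger pad.
Only numpy, scipy, OpenCV 4.12 (cv2) and the standard library are available. Lean on these libraries where they do the work, as an engineer would, in place of code of your own. Each camera call takes 0.05 s, during which the arm holds its last target. There are 200 camera calls.

## Working session

There is one attempt and no reset: what is moved stays moved. The work goes in short steps, Python scripts to look and compute and a shell command to move; the robot and the scene stay as the last step left them, time stands still between calls to the robot, and variables do not carry over. Pictures are saved under pics/ and viewed, at most 10 in all, crops included, and the job is handed in when it is done.

```bash
ls; mkdir -p pics; python3 - <<'E'
from plant import monitor,cams,r
import cv2
s=monitor.get_state();print({k:s[k] for k in('time','position','tcp_rot','width','contact_force')})
for n in('scene','top','wrist'):
    cv2.imwrite(f'pics/{n}0.png',cams.get_image(n)[:,:,::-1]);print(n,cams.calibration(n))
E
```

```text
pics
{'time': 0.0, 'position': array([0.14049884, 0.60864241, 0.23065154]), 'tcp_rot': array([-2.44490373e-05,  1.13174040e-01,  9.93574978e-01, -6.31066259e-04]), 'width': 0.08539860578479343, 'contact_force': array([-0.08401573,  0.82672916,  0.18631869])}
scene {'fx': 437.6836454264897, 'fy': 437.6836454264897, 'cx': 324.4399411426915, 'cy': 244.23324741256448, 'rvec': array([ 2.31988928,  0.79704462, -0.28215261]), 'tvec': array([-0.49251961, -0.17691391,  1.42659134])}
top {'fx': 466.51658095091767, 'fy': 466.51658095091767, 'cx': 320.1800698220488, 'cy': 241.85792917397129, 'rvec': array([ 2.15392276, -2.1712335 ,  0.11362386]), 'tvec': array([0.06961635, 0.56216833, 1.48608124])}
wrist {'fx': 404.5935486718914, 'fy': 404.5935486718914, 'cx': 324.99204387926164, 'cy': 243.73902118078638, 'hand_eye': array([[-2.60580773e-04, -9.59885745e-01, -2.80391312e-01,
         7.01348698e-02],
       [ 9.99999924e-01, -1.68756238e-04, -3.51630174e-04,
         1.88802876e-04],
       [ 2.90207009e-04, -2.80391382e-01,  9.59885716e-01,
        -1.42719977e-01],
       [ 0.00000000e+00,  0.00000000e+00,  0.00000000e+00,
         1.00000000e+00]])}
```

View pics/scene0.png

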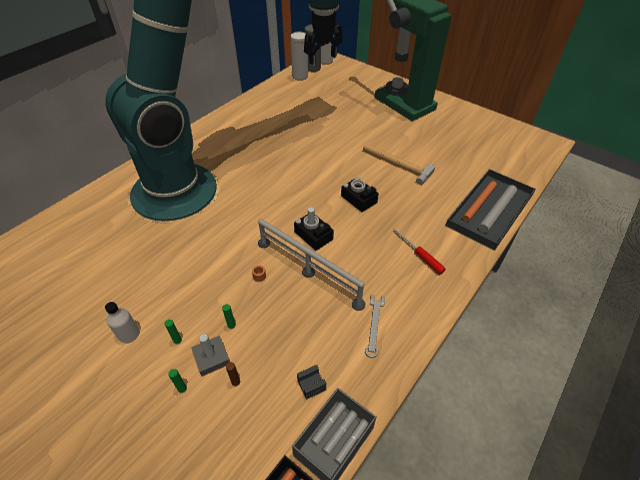

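View pics/top0.png

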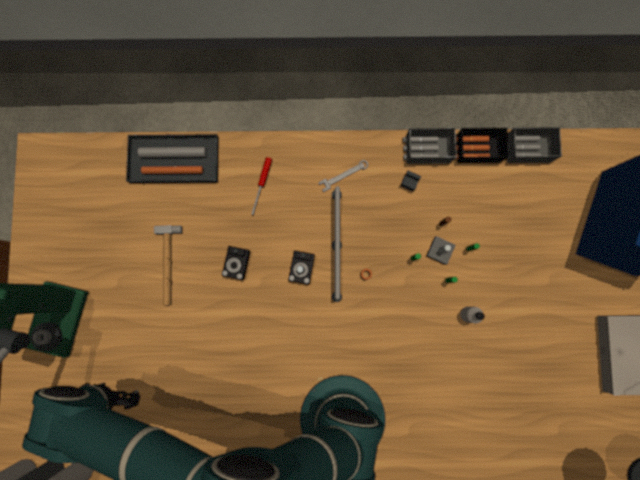

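The scene shows the bright pin in the grey stand at scene (205,345) / top (445,249). Three green pegs and one brown peg stand round it. The near clamp, scene (312,225) / top (301,268), seems to hold the fitted dowel, and the far one, scene (359,190) / top (234,264), looks empty. I'll confirm this in one enlarged crop.

```bash
cat > h.py <<'E'
import numpy as np,cv2
from plant import cams,monitor
from scipy.spatial.transform import Rotation as R
def ray(n,uv,st=None):
    c=cams.calibration(n);d=np.array([(uv[0]-c['cx'])/c['fx'],(uv[1]-c['cy'])/c['fy'],1])
    if n=='wrist':
        q=st['tcp_rot'];Rw=R.from_quat([q[1],q[2],q[3],q[0]]).as_matrix();H=c['hand_eye']
        return Rw@H[:3,3]+st['position'],Rw@H[:3,:3]@d
    M=cv2.Rodrigues(c['rvec'])[0];return -M.T@c['tvec'],M.T@d
def onz(n,uv,z,st=None):
    o,d=ray(n,uv,st);return o+d*(z-o[2])/d[2]
def tri(rays):
    A=0;b=0
    for o,d in rays:
        d=d/np.linalg.norm(d);P=np.eye(3)-np.outer(d,d);A=A+P;b=b+P@o
    return np.linalg.solve(A,b)
E
python3 - <<'E'
from h import *
s=cv2.imread('pics/scene0.png');t=cv2.imread('pics/top0.png')
f=lambda im,x,y,w,h:cv2.resize(im[y:y+h,x:x+w],(400,300),interpolation=cv2.INTER_CUBIC)
cv2.imwrite('pics/crop1.png',np.vstack([np.hstack([f(s,150,290,120,90+0),f(s,280,165,120,90)]),np.hstack([f(t,390,205,100,75),f(t,215,230,100,75)])]))
np.set_printoptions(precision=3,suppress=True)
for n,a in dict(stand=(440,250,.025),dowtop=(447,248,.1),g1=(416,257,.05),g2=(472,247,.05),g3=(452,281,.05),br=(444,222,.05),clA=(301,268,.061),clB=(234,264,.061),guardhi=(337,191,.1),guardlo=(337,299,.1),bush=(365,274,.03),oil=(475,316,.13),vb=(411,182,.04)).items(): print(n,onz('top',a[:2],a[2]))
E
```

```text
stand [ 0.533 -0.325  0.025]
dowtop [ 0.533 -0.327  0.1  ]
g1 [ 0.509 -0.241  0.05 ]
g2 [ 0.54  -0.421  0.05 ]
g3 [ 0.432 -0.353  0.05 ]
br [ 0.622 -0.334  0.05 ]
clA [0.477 0.126 0.061]
clB [0.491 0.339 0.061]
guardhi [0.715 0.011 0.1  ]
guardlo [0.379 0.015 0.1  ]
bush [ 0.457 -0.079  0.03 ]
oil [ 0.326 -0.395  0.13 ]
vb [ 0.757 -0.234  0.04 ]
```

View pics/crop1.png

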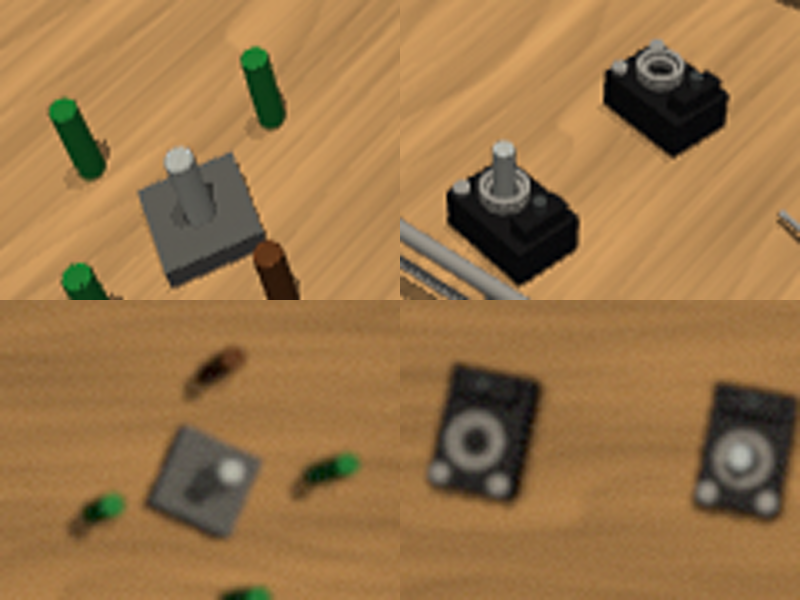

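The crop confirms it. The loose bright dowel in the stand has its top at scene (204,338) / top (448,248). The far clamp's bushing, top (234,265), is an open ring, and the near clamp's bushing, top (301,268), holds the fitted dowel. The pegs stand about 90 mm from the dowel. I'll swing clockwise along an arc and stop over the empty bushing for a close look.

```bash
python3 -m creep '[[[-0.048,0,0],[0,0,4.5]],[[-0.048,0,0],[0,0,4.5]],[[-0.048,0,0],[0,0,4.5]],[[-0.048,0,0],[0,0,4.5]],[[-0.048,0,0],[0,0,4.5]],[[-0.048,0,0],[0,0,4.5]],[[-0.048,0,0],[0,0,4.5]],[[-0.048,0,0],[0,0,4.5]],[[-0.048,0,0],[0,0,4.5]],[[0,0,0],[0,0,0]],[[0,0,0],[0,0,0]],[[0,0,0],[0,0,0]]]' 1 60
python3 - <<'E'
from h import *
s=monitor.get_state();im=cams.get_image('wrist');cv2.imwrite('pics/w1.png',im[:,:,::-1]);np.savez('w1.npz',position=s['position'],tcp_rot=s['tcp_rot'])
E
```

```text
time: 1.35
position: [0.5024, 0.3921, 0.2311]
tcp_rot: [-0.0, 0.449, 0.893, -0.0]
contact_force: [-1.2, 0.2, -0.4]
width: 0.0852
finger_force: 0.0
```

View pics/w1.png

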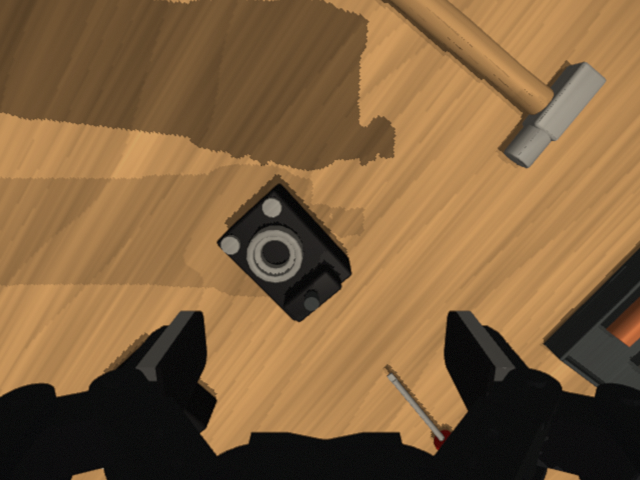

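The wrist picture shows the far clamp at (285,250). Its bushing ring is centred near (274,253) and the bore is empty. I'll fit the outer edge of the ring.

```bash
cat >> h.py <<'E'
def ring(f,npz,c,rad,lo,z):
    im=cv2.imread(f);st=np.load(npz);g=im.max(2)
    m=np.uint8(g>lo)*255;k=np.zeros_like(m);cv2.circle(k,c,rad,255,-1);m&=k
    cs,_=cv2.findContours(m,cv2.RETR_EXTERNAL,cv2.CHAIN_APPROX_NONE)
    cn=cv2.convexHull(max(cs,key=cv2.contourArea));e=cv2.fitEllipse(cn)
    p=onz('wrist',e[0],z,st);a=onz('wrist',(e[0][0]+e[1][0]/2,e[0][1]),z,st)
    print('ell',e,'pos',p.round(4),'diam mm',2000*np.linalg.norm(a-p));return p
E
python3 - <<'E'
from h import *
p=ring('pics/w1.png','w1.npz',(274,253),33,75,.061);ring('pics/w1.png','w1.npz',(274,253),33,100,.061)
print(onz('top',(233.75,265),.061), 'dowel tri',tri([ray('scene',(204,338)),ray('top',(448,247.75))]))
E
```

```text
ell ((274.0445556640625, 255.5029296875), (52.5778694152832, 56.077239990234375), 105.72774505615234) pos [0.488  0.3431 0.061 ] diam mm 42.712668223706935
ell ((274.06304931640625, 255.6038818359375), (51.39528274536133, 54.78379440307617), 106.80451202392578) pos [0.4881 0.3431 0.061 ] diam mm 41.75507308972816
[0.4878018  0.33982243 0.061     ] dowel tri [ 0.53524039 -0.32982151  0.0959158 ]
```

```bash
python3 -m creep '[[[-0.048,0,0],[0,0,4.5]],[[-0.048,0,0],[0,0,4.5]],[[-0.048,0,0],[0,0,4.5]],[[-0.048,0,0],[0,0,4.5]],[[-0.048,0,0],[0,0,4.5]],[[-0.048,0,0],[0,0,4.5]],[[-0.048,0,0],[0,0,4.5]],[[-0.048,0,0],[0,0,4.5]],[[-0.048,0,0],[0,0,4.5]],[[-0.048,0,0],[0,0,4.5]],[[-0.048,0,0],[0,0,4.5]],[[-0.048,0,0],[0,0,4.5]],[[-0.048,0,0],[0,0,4.5]],[[-0.048,0,0],[0,0,4.5]],[[-0.024,0,0],[0,0,4.5]],[[0,0,0],[0,0,0]],[[0,0,0],[0,0,0]],[[0,0,0],[0,0,0]]]'
python3 - <<'E'
from h import *
s=monitor.get_state();im=cams.get_image('wrist');cv2.imwrite('pics/w2.png',im[:,:,::-1]);np.savez('w2.npz',position=s['position'],tcp_rot=s['tcp_rot'])
E
```

```text
time: 3.2
position: [0.5742, -0.2622, 0.2311]
tcp_rot: [-0.0, 0.869, 0.494, 0.0]
contact_force: [0.5, 0.7, -0.4]
width: 0.0852
finger_force: 0.0
```

View pics/w2.png

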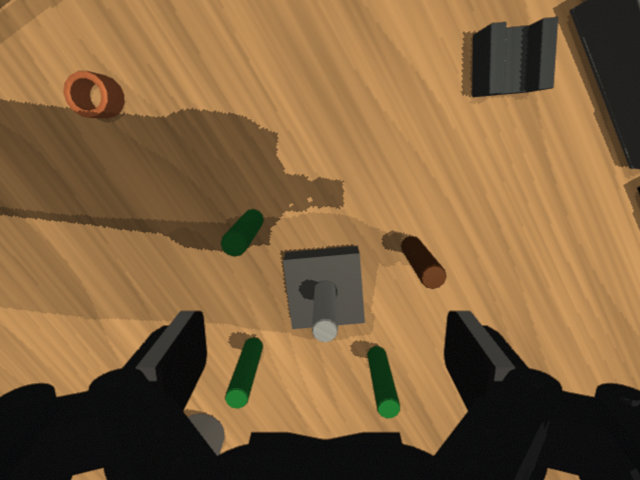

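The loose dowel's bright top is at (325,331), with the grey stand below it. The pegs (green tops at (237,398), (388,408) and (243,230), brown at (432,276)) lie diagonal to the closing line. I'll compute the move.

```bash
python3 - <<'E'
from h import *
st=np.load('w2.npz');im=cv2.imread('pics/w2.png')
p=ring('pics/w2.png','w2.npz',(325,331),18,120,.1)
q=st['tcp_rot'];Rw=R.from_quat([q[1],q[2],q[3],q[0]]).as_matrix()
print('tool shift',Rw.T@(p-st['position']),Rw.round(3).tolist())
print('foot check',onz('wrist',(325,293),.025,st))
for u in((237,398),(388,408),(237,246),(432,276)):
    for z in (.08,): print(u,(Rw.T@(onz('wrist',u,z,st)-p)).round(3))
E
```

```text
ell ((325.3416748046875, 334.0729064941406), (28.391117095947266, 36.089542388916016), 84.1030502319336) pos [ 0.5347 -0.3309  0.1   ] diam mm 21.414972348050828
tool shift [-0.07928455  0.00125015  0.13109016] [[0.512, 0.859, 0.0], [0.859, -0.512, 0.001], [0.001, -0.0, -1.0]]
foot check [ 0.53513983 -0.32959516  0.025     ]
(237, 398) [-0.072 -0.075  0.02 ]
(388, 408) [-0.082  0.054  0.02 ]
(237, 246) [ 0.063 -0.067  0.02 ]
(432, 276) [0.039 0.083 0.02 ]
```

```bash
python3 -m creep '[[[-0.039,0.001,0],[0,0,0]],[[-0.039,0,0],[0,0,0]],[[0,0,0],[0,0,0]],[[0,0,0.03],[0,0,0]],[[0,0,0.03],[0,0,0]],[[0,0,0.03],[0,0,0]],[[0,0,0.03],[0,0,0]],[[0,0,0.03],[0,0,0]],[[0,0,0.028],[0,0,0]],[[0,0,0],[0,0,0]],[[0,0,0],[0,0,0]]]' 1
python3 -m creep '[[[0,0,0],[0,0,0]],[[0,0,0],[0,0,0]],[[0,0,0],[0,0,0]],[[0,0,0],[0,0,0]],[[0,0,0],[0,0,0]],[[0,0,0],[0,0,0]],[[0,0,0],[0,0,0]],[[0,0,0],[0,0,0]],[[0,0,0],[0,0,0]],[[0,0,0],[0,0,0]]]' 0 60
```

```text
time: 4.35
position: [0.5345, -0.3311, 0.0539]
tcp_rot: [-0.0, 0.87, 0.493, -0.0]
contact_force: [0.1, -1.1, 1.5]
width: 0.0856
finger_force: 0.0
time: 5.35
position: [0.5341, -0.3316, 0.0538]
tcp_rot: [0.0, 0.87, 0.492, 0.0]
contact_force: [-2.4, 2.3, 5.8]
width: 0.0188
finger_force: 58.1
```

```bash
python3 -m creep '[[[0,0,-0.01],[0,0,0]],[[0,0,-0.01],[0,0,0]],[[0,0,-0.02],[0,0,0]],[[0,0,-0.03],[0,0,0]],[[0,0,-0.03],[0,0,0]],[[0,0,-0.03],[0,0,0]],[[0,0,-0.03],[0,0,0]],[[0,0,-0.02],[0,0,0]],[[0,0,0],[0,0,0]],[[0,0,0],[0,0,0]],[[0,0,0],[0,0,0]]]'
python3 - <<'E'
from h import *
im=cams.get_image('wrist');im2=cams.get_image('scene')
cv2.imwrite('pics/lift.png',np.hstack([im[:,100:500],cv2.resize(im2[230:410,120:270],(400,480))])[:,:,::-1])
E
```

```text
time: 6.45
position: [0.5335, -0.3312, 0.2325]
tcp_rot: [-0.001, 0.87, 0.492, -0.0]
contact_force: [-0.1, -0.7, -2.9]
width: 0.0182
finger_force: 58.6
```

View pics/lift.png

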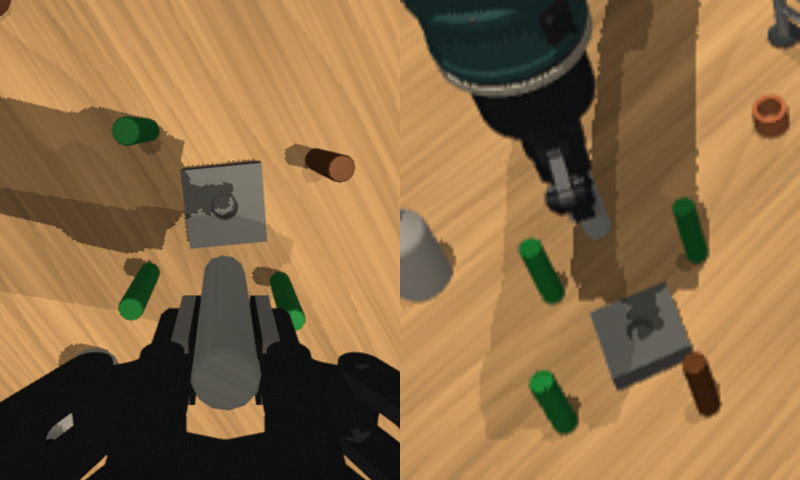

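The dowel is gripped and out of the stand, with nothing disturbed. Its lower end is at about wrist (325,260) and its top at (325,385). Now I'll carry it over the rail along the arc, with its foot at about 0.19 m.

```bash
python3 -m creep '[[[0.02,0,0],[0,0,-2]],[[0.04,0,0],[0,0,-3.8]],[[0.04,0,0],[0,0,-3.8]],[[0.04,0,0],[0,0,-3.8]],[[0.04,0,0],[0,0,-3.8]],[[0.04,0,0],[0,0,-3.8]],[[0.04,0,0],[0,0,-3.8]],[[0.04,0,0],[0,0,-3.8]],[[0.04,0,0],[0,0,-3.8]],[[0.04,0,0],[0,0,-3.8]],[[0.04,0,0],[0,0,-3.8]],[[0.04,0,0],[0,0,-3.8]],[[0.04,0,0],[0,0,-3.8]],[[0.04,0,0],[0,0,-3.8]],[[0.04,0,0],[0,0,-3.8]],[[0.04,0,0],[0,0,-3.8]],[[0.04,0,0],[0,0,-3.8]],[[0.04,0,0],[0,0,-3.8]],[[0,0,0],[0,0,0]],[[0,0,0],[0,0,0]]]'
python3 - <<'E'
from h import *
s=monitor.get_state();im=cams.get_image('wrist');cv2.imwrite('pics/w3.png',im[:,:,::-1]);np.savez('w3.npz',position=s['position'],tcp_rot=s['tcp_rot'])
q=s['tcp_rot'];Rw=R.from_quat([q[1],q[2],q[3],q[0]]).as_matrix()
print('shift to bushing',Rw.T@(np.array([.488,.342,.1])-s['position']))
E
```

```text
time: 8.55
position: [0.5275, 0.3312, 0.2328]
tcp_rot: [-0.0, 0.456, 0.89, -0.0]
contact_force: [0.1, -0.8, -1.8]
width: 0.0188
finger_force: 58.6
shift to bushing [ 0.03183933 -0.02567624  0.13277946]
```

View pics/w3.png

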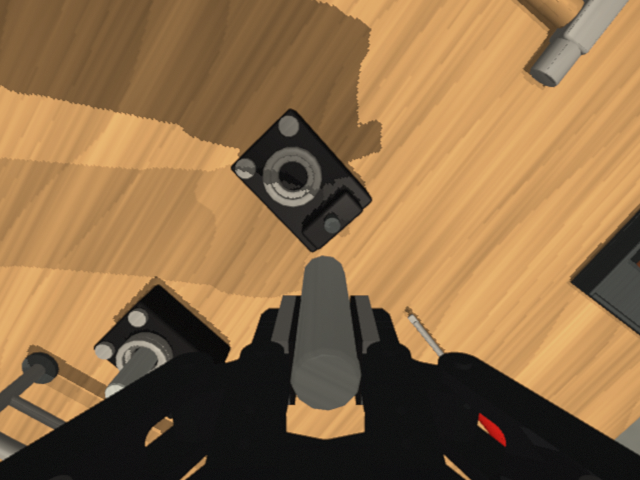

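The empty bushing's ring is at (292,177). The near clamp with the fitted dowel is at (150,350), well clear, and the held dowel's foot shows at (325,257). The ring's near side wall biases a plain ellipse fit. So I'll fit a 23 mm circle to only the far edge, back-projected to mouth height, and check the dowel's pose in the tool frame.

```bash
cat >> h.py <<'E'
from scipy.optimize import least_squares
def far(f,npz,c,rad,lo,z=.061,r=.023):
    im=cv2.imread(f);st=np.load(npz)
    m=np.uint8(im.max(2)>lo)*255;k=np.zeros_like(m);cv2.circle(k,c,rad,255,-1);m&=k
    cs,_=cv2.findContours(m,cv2.RETR_EXTERNAL,cv2.CHAIN_APPROX_NONE)
    h=np.vstack(cs)[:,0];h=cv2.convexHull(h)[:,0].astype(float)
    P=np.array([onz('wrist',u,z,st)[:2] for u in h]);c0=onz('wrist',c,z,st)[:2]
    v=c0-ray('wrist',c,st)[0][:2];v/=np.linalg.norm(v);w=((P-c0)@v)>-.004
    s=least_squares(lambda a:np.linalg.norm(P[w]-a,axis=1)-r,c0,loss='soft_l1',f_scale=.001)
    s3=least_squares(lambda a:np.linalg.norm(P[w]-a[:2],axis=1)-a[2],[*c0,r],loss='soft_l1',f_scale=.001)
    print(f,lo,s.x.round(4),'rms',np.sqrt(np.mean(s.fun**2)).round(5),'free',s3.x.round(4));return s.x
E
python3 - <<'E'
from h import *
for lo in(60,80,100): far('pics/w1.png','w1.npz',(274,252),33,lo)
for lo in(50,65,80): p=far('pics/w3.png','w3.npz',(292,177),37,lo)
c=cams.calibration('wrist');H=np.linalg.inv(c['hand_eye'])
def proj(x):
    q=H@[*x,1];return round(c['fx']*q[0]/q[2]+c['cx'],1),round(c['fy']*q[1]/q[2]+c['cy'],1)
for x0 in(0,.002): print(x0,'foot',proj([x0+.007,0,.0438]),'chamf',proj([x0+.010,0,.0388]),'top far/near',proj([x0+.01,0,-.0462]),proj([x0-.01,0,-.0462]),'y',proj([x0,.01,-.0462]),proj([x0,-.01,-.0462]))
g=cv2.imread('pics/w3.png').astype(int)
print(g[245:275,325].mean(1).astype(int),g[350:420:3,325].mean(1).astype(int))
for row in(275,300,330,380):print(row,g[row,285:370].max(1).tolist())
E
```

```text
pics/w1.png 60 [0.4883 0.343 ] rms 0.0002 free [0.4883 0.3427 0.0228]
pics/w1.png 80 [0.4882 0.3434] rms 0.00032 free [0.4883 0.3428 0.0225]
pics/w1.png 100 [0.488  0.3438] rms 0.00063 free [0.4884 0.3427 0.0221]
pics/w3.png 50 [0.4888 0.3424] rms 0.00129 free [0.4892 0.3436 0.0241]
pics/w3.png 65 [0.4885 0.3428] rms 0.00027 free [0.4886 0.3423 0.0226]
pics/w3.png 80 [0.4885 0.343 ] rms 0.00029 free [0.4885 0.3422 0.0224]
0 foot (np.float64(323.3), np.float64(261.5)) chamf (np.float64(323.3), np.float64(258.9)) top far/near (np.float64(321.9), np.float64(358.2)) (np.float64(322.1), np.float64(420.1)) y (np.float64(358.0), np.float64(389.9)) (np.float64(286.0), np.float64(389.9))
0.002 foot (np.float64(323.3), np.float64(257.6)) chamf (np.float64(323.3), np.float64(254.9)) top far/near (np.float64(321.9), np.float64(351.7)) (np.float64(322.1), np.float64(414.1)) y (np.float64(358.2), np.float64(383.7)) (np.float64(285.8), np.float64(383.7))
[139 164 167 166 166 166 166 165 166 166 150 106  84  83  83  84  84  83
  83  84  83  84  83  83  83  84  84  83  83  84] [ 85  85  90  88  90  9
[... 800 characters left out ...]
, 75, 125]
330 [73, 72, 72, 72, 58, 31, 15, 17, 18, 15, 15, 30, 68, 86, 82, 80, 81, 84, 84, 83, 83, 85, 86, 85, 85, 86, 84, 84, 83, 82, 82, 84, 83, 83, 84, 84, 83, 84, 83, 82, 84, 84, 83, 83, 83, 83, 83, 82, 83, 82, 82, 81, 82, 82, 83, 82, 82, 82, 83, 81, 82, 83, 82, 82, 83, 82, 81, 72, 45, 18, 12, 15, 13, 17, 16, 33, 61, 72, 71, 72, 73, 73, 72, 72, 72]
380 [18, 17, 17, 17, 20, 51, 76, 84, 87, 89, 93, 94, 94, 94, 94, 93, 94, 94, 95, 94, 94, 95, 94, 95, 95, 95, 96, 96, 96, 93, 95, 93, 93, 93, 93, 93, 93, 91, 92, 90, 89, 89, 89, 89, 89, 90, 91, 92, 92, 92, 93, 92, 93, 93, 92, 92, 91, 91, 90, 91, 91, 91, 93, 93, 93, 92, 93, 93, 94, 94, 93, 94, 92, 89, 74, 44, 19, 17, 18, 17, 19, 16, 19, 18, 17]
```

The bushing axis is at (0.4884, 0.3429); the free radius comes out at 22.7 mm against 23 given. The foot sits at tool (+1.7, +0.3) mm, and the tilt is about 0.02 rad. The shift needed is (+0.0306, -0.025), then down 0.118.

```bash
python3 -m creep '[[[0.010,-0.008,0],[0,0,0]],[[0.0106,-0.009,0],[0,0,0]],[[0.010,-0.008,0],[0,0,0]],[[0,0,0.015],[0,0,0]],[[0,0,0.02],[0,0,0]],[[0,0,0.02],[0,0,0]],[[0,0,0.02],[0,0,0]],[[0,0,0.01],[0,0,0]],[[0,0,0],[0,0,0]],[[0,0,0],[0,0,0]],[[0,0,0],[0,0,0]],[[0,0,0],[0,0,0]]]'
python3 - <<'E'
from h import *
s=monitor.get_state();q=s['tcp_rot'];Rw=R.from_quat([q[1],q[2],q[3],q[0]]).as_matrix()
foot=s['position']+Rw@[.0017,.0003,.0438];print('foot',foot,'err tool',Rw.T@(np.array([.4884,.3429,.071])-foot))
w=cams.get_image('wrist')[:,:,::-1];sc=cams.get_image('scene')[:,:,::-1];tp=cams.get_image('top')[:,:,::-1]
for n,i in zip(('w4','s4','t4'),(w,sc,tp)):cv2.imwrite(f'pics/{n}.png',i)
cv2.imwrite('pics/c4.png',np.hstack([cv2.resize(w[150:400,220:420],(400,500)),cv2.resize(sc[110:210,320:400],(400,500),interpolation=cv2.INTER_CUBIC)]))
E
```

```text
time: 9.8
position: [0.4906, 0.3407, 0.1491]
tcp_rot: [0.0, 0.457, 0.889, 0.001]
contact_force: [0.1, -0.7, -1.6]
width: 0.0186
finger_force: 58.7
foot [0.48992433 0.3422985  0.105324  ] err tool [ 0.00137413 -0.00093461  0.03432289]
```

View pics/c4.png

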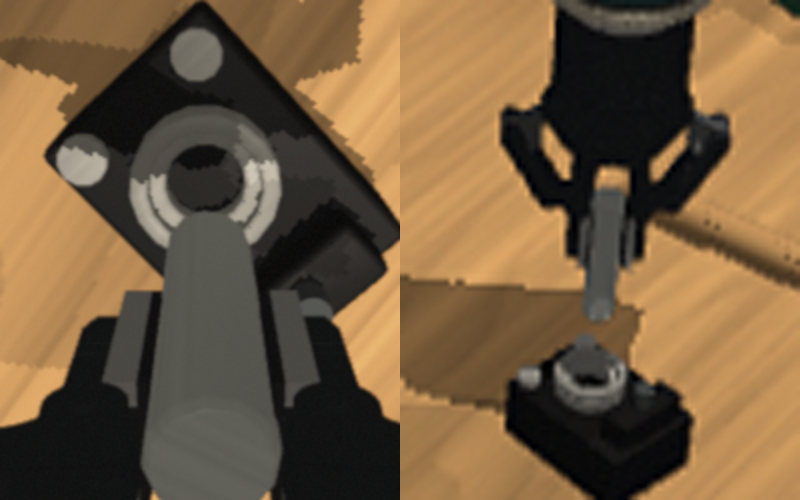

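The crop shows the dowel's foot directly over the empty bushing. The ring centre is at wrist x≈322.8 and the foot at about 322.5. In the scene view the dowel is upright above the ring. I'll refit the ring from this closer view.

```bash
python3 - <<'E'
from h import *
s=monitor.get_state();q=s['tcp_rot'];Rw=R.from_quat([q[1],q[2],q[3],q[0]]).as_matrix()
np.savez('w4.npz',position=s['position'],tcp_rot=q)
foot=s['position']+Rw@[.0017,.0003,.0438]
for lo in(60,75,90):
    p=far('pics/w4.png','w4.npz',(322,240),42,lo);print('err tool',Rw.T@(np.array([*p,.071])-foot))
c=cams.calibration('scene')
for X in([*p,.061],[*(2*p-foot[:2]),.061],foot): print(cv2.projectPoints(np.array(X)[None],c['rvec'],c['tvec'],np.array([[c['fx'],0,c['cx']],[0,c['fy'],c['cy']],[0,0,1]]),None)[0].ravel())
E
```

```text
pics/w4.png 60 [0.4885 0.3419] rms 0.00044 free [0.4887 0.3414 0.0226]
err tool [ 0.00045938 -0.00109883  0.03387851]
pics/w4.png 75 [0.4885 0.3419] rms 0.00055 free [0.4888 0.3413 0.0224]
err tool [ 0.0005248  -0.00106821  0.03387853]
pics/w4.png 90 [0.4877 0.343 ] rms 0.00046 free [0.4883 0.3423 0.0223]
err tool [ 0.00189171 -0.00108387  0.03387852]
[357.64141336 182.64661196]
[357.29313434 182.23232608]
[358.96890003 172.15071721]
```

```bash
python3 -m creep '[[[0.001,-0.001,0.005],[0,0,0]],[[0,0,0.01],[0,0,0]],[[0,0,0.01],[0,0,0]],[[0,0,0.005],[0,0,0]],[[0,0,0.003],[0,0,0]],[[0,0,0],[0,0,0]],[[0,0,0],[0,0,0]],[[0,0,0],[0,0,0]],[[0,0,0],[0,0,0]],[[0,0,0],[0,0,0]]]'
python3 - <<'E'
from h import *
s=monitor.get_state();q=s['tcp_rot'];Rw=R.from_quat([q[1],q[2],q[3],q[0]]).as_matrix()
foot=s['position']+Rw@[.0017,.0003,.0438];print('foot',foot,'err tool',Rw.T@(np.array([.4884,.3424,.071])-foot))
w=cams.get_image('wrist')[:,:,::-1];sc=cams.get_image('scene')[:,:,::-1]
cv2.imwrite('pics/c5.png',np.hstack([cv2.resize(w[150:400,220:420],(400,500)),cv2.resize(sc[130:210,326:390],(400,500),interpolation=cv2.INTER_CUBIC)]))
E
```

```text
time: 10.95
position: [0.489, 0.3407, 0.1155]
tcp_rot: [0.0, 0.457, 0.889, 0.0]
contact_force: [0.1, 0.5, -2.4]
width: 0.0188
finger_force: 58.7
foot [0.48822803 0.34229159 0.07168971] err tool [-1.19670612e-05  2.02738223e-04  6.89771286e-04]
```

View pics/c5.png

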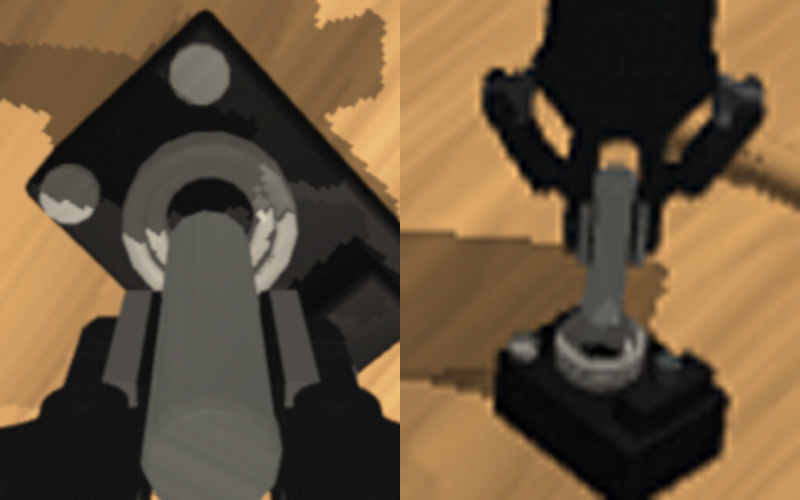

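The final view shows the dowel upright and centred on the ring: wrist ring centre x≈325, foot x≈324. In the scene view the foot is about 10–14 mm clear of the mouth, and no contact force shows. Handing in.

```bash
python3 -c "
from plant import r
print(r.close_job())"
```

```text
the job is handed in; nothing more can be done
None
```

I handed the job in with the dowel gripped, upright and still over the empty far-clamp bushing, by my measurements within about 2 mm of its axis and 10–14 mm above its mouth; it went over the rail with no sign of touching anything, though the hand-in returned no verdict.

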